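Hold a heat sink over the air blow-off nozzle

ROBOT

A 6-joint arm with a two-finger parallel gripper is mounted at the origin on the work surface. World frame = base frame: x ahead of the robot, y to its left, z up, the work surface at z = 0. Lengths are in mm, angles in rad, forces in N, time in s.
With the tool pointing down it reaches from about 350 to 975 mm from the base axis. Payload 7.1 kg.
Tool frame: the origin (TCP) lies midway between the tips of the shut fingers; the grasp point (between the pads) lies 19 mm behind it (ctrl.grasp_offset is the distance from the TCP to the grasp point, in mm); z points along the fingers, y is the line along which they close (so a half turn about z gives the same grasp; the last joint's range is limited). The gripper opens to 88 mm and grips with 3 to 60 N. Pads are 20 mm wide; open, the fingers measure 115 mm over their backs; the gripper's body (75 mm by 178 mm) begins 61 mm behind the grasp point.
Start: joints at [-1.212, 0.423, 1.63, -0, 1.089, -0.019], TCP at [230.564, -580.9, 222.675] pointing down, gripper open.
Joint ranges: [-3, 3], [-0.9, 2.11], [0.09, 2.58], [-1.31, 4.45], [0.11, 2.69], [-2.54, 2.54]. Speed limits (rad/s): [2.39, 2.39, 3.01, 3.14, 3.14, 3.14].

INTERFACE

Orientations are given as a rotation vector (axis times angle).
In Python, from workcell import sensors, viewer, ctrl gives the robot as it stands. The module is installed in compiled form; this text tells all that it offers.
- The arm moves only by the shell command python3 -m handwheel 'ROWS'. ROWS is JSON, a list of rows, each a list of 7 numbers: the shift along the tool's x, y, z in mm, then the turn, a rotation vector about the tool's x, y, z in rad, then the closure, from 0 (fully open) to 1 (shut). In form: [[x, y, z, rx, ry, rz, jaw], ...]. A call has 1 to 10 rows; each row shifts and turns the commanded pose from where the row before left it, along the tool's axes as they then stand; what a row does not reach is not made up. A row lasts 1/8 s, in which the tool goes at most 62.5 mm and 10.7 degrees, less where a joint would pass 70% of its speed; a pose out of reach is approached as far as the arm can. A call is refused whole if a number of a shift passes 62.5 or a number of a turn 0.188, either way. A call with a gripper value outside its range is refused whole. The fingers move at their own pace and stop on an object; the grip force is fixed at half the most. Time passes only in rows, so rows that do not move let the fingers close. It gives the time, the measured TCP pose, the force, the opening and the grip force at its end, in the units of the state.
- sensors.get_obs(): the state, without advancing time (a new reading comes with each control period).
- viewer.get_image(name): name is "side" or "top"; returns a dict with "frame" (384x512x3 uint8, blue, green, red), "fov_y" (degrees; the focal length in pixels is half the picture's height over the tangent of half this angle, whatever the lens; pixels are square), "cx", "cy" (the principal point, pixels), "distortion" ([k1, k2, p1, p2, k3] as OpenCV has them; the pictures are not rectified), "R" (3x3) and "t" (3): a world point X has camera coordinates R X + t. Camera axes: x right, y down, z forward; pixel columns grow to the right and rows downward; lengths in mm; the calibration is good to about 2 mm. A picture is of the moment at which its call begins. There is no depth.
- ctrl.close_job(): hands the job in; it is judged then, once.
The state is a dict: "t": time; "qpos": joint angles; "qvel": joint speeds; "joint_torque": joint torques, N m; "ee_pos": TCP position; "orientation": TCP orientation; "ft_force": force on the tool from outside, world axes, zero at the start; "moment": the same for the moment, N m; "width": finger opening in mm; "grasp_force": force on a finger pad.
Only numpy, scipy, OpenCV 4.12 (cv2) and the standard library are available. Lean on these libraries where they do the work, as an engineer would, in place of code of your own. Each camera call takes 0.05 s, during which the arm holds its last target. There are 200 camera calls.

TASK

Open the air valve half way, to 45 degrees from closed. Then pick up the finned heat sink, carry it over the top of the screwdriver rack without knocking the rack, and finish still holding it in the gripper: level, about 10 mm above the flat blow-off nozzle, centred over it with its long side along the slot, and without ever letting the heat sink touch the air station. Leave the other loose things where they are.

Things in the scene. Friction and masses are not known exactly. Their poses are not given: they have to be found in the camera images.
- station: Air blow-off station fixed to the bench: steel base plate 80 x 300 x 8 mm with a steel pipe along its y axis at 42 mm height. Origin on the bench under the valve stem; z up; the flat nozzle stands at local (0, 150) mm. The brass ball valve (17 mm radius, under the lever) has its stem on the local z axis. The pipe and brass valve parts rise to 59 mm, a thin 8 mm radius stem to 78 mm.
- nozzle_lip (a point): Centre of the top face of the aluminium flat nozzle, 120 mm above the bench. Same axes as the station. The nozzle head is 60 mm long along x (the slot runs along x) and 12 mm wide along y at the lip, 22 mm wide from 16 mm below it.
- valve (a joint): Angle of the valve lever in rad: 0 = closed (lever square to the pipe, pointing along the station's -x), 1.571 = fully open (lever along the pipe, pointing along the station's -y, away from the nozzle); half open = 0.785. It grows counterclockwise seen from above. It stays where it is left; turning takes about 0.12 N m. Starts nearly closed.
- lever_grip (a point): Middle of the black plastic sleeve of the valve lever, 78 mm from the stem axis and 85 mm above the bench. The sleeve is 70 mm long (40 to 110 mm from the stem axis), 14 mm wide and 12 mm high; its own x axis runs along the lever from the free end to the stem. Only the base plate and the bench lie beneath it when the lever is up to half open.
- heatsink: Loose aluminium heat sink with a flat top and six lengthwise fins below, lying fins down on the rubber mat: 90 mm long (x), 40 mm wide (y), 30 mm high, 0.1 to 0.2 kg. Origin at the centre of its underside (the fin tips), z up. Grip it across its 40 mm width.
- rack: Fixed screwdriver rack between the mat and the station: wooden block 300 mm long (x), 50 mm wide (y), 60 mm high, with six upright screwdriver handles, tops at 150 mm. Origin at the centre of the underside.
- mat: Fixed black rubber mat, 320 (x) x 180 (y) x 3 mm; the heat sink and the transformer lie on it. Origin at the centre of its underside.
- transformer: Loose small transformer on the mat, a nearly cubic 50 x 52 x 42 mm block of dark steel and copper; leave it alone. Origin at the centre of its underside.
- bin: Loose blue open parts bin, 70 x 110 x 60 mm, beyond the rack; leave it alone. Origin at the centre of its underside.
- bottle: Loose white plastic bottle, 70 mm diameter, 190 mm high, beyond the station; leave it alone. Origin at the centre of its underside.
- tape: Loose black roll of tape lying flat, 90 mm diameter, 24 mm high, near the robot on the left; leave it alone. Origin at the centre of its underside.
There are look-alikes about, which are no part of the job. Of the things like the heatsink, leave any that is orange, purple or yellow; of the rest the smaller one is meant.

How it is judged:
By the outcome, as a careful person would: the job done as asked, in the order asked, and still so for the second after the job is handed in, while the arm keeps its last pose, push and grip.
It also fails if it takes over 64 s, if anything falls off the work surface, if the arm or the gripper's body presses on something with over 40 N, if the wrist force passes 120 N, or if a joint passes its speed limit or range.

## Working session

There is one attempt and no reset: what is moved stays moved. The work goes in short steps, Python scripts to look and compute and a shell command to move; the robot and the scene stay as the last step left them, time stands still between calls to the robot, and variables do not carry over. Pictures are saved under pics/ and viewed, at most 10 in all, crops included, and the job is handed in when it is done.

```bash
mkdir -p pics
python3 - <<'E'
from workcell import sensors, viewer, ctrl
import cv2,pickle
d={}
for n in("side","top"):
    m=viewer.get_image(n); d[n]=m; cv2.imwrite(f"pics/{n}0.png",m["frame"]); print(n,m["fov_y"],m["cx"],m["cy"],m["distortion"],m["R"],m["t"])
pickle.dump(d,open("im0.pkl","wb")); o=sensors.get_obs(); print(o["t"],o["orientation"],o["ee_pos"],ctrl.grasp_offset)
E
```

```text
side 43.33707432227929 255.33933323586513 187.76581354709867 [-0.08598438  0.          0.          0.          0.        ] [[-0.79853298 -0.60169441 -0.01757601]
 [-0.46130572  0.63045324 -0.62428018]
 [ 0.38670674 -0.49040041 -0.78100278]] [ 348.23711192  351.55240655 1471.13746672]
top 45.22530989202042 259.7404920505515 193.14974073892498 [0.02110506 0.         0.         0.         0.        ] [[ 0.01037498 -0.99988826  0.01076267]
 [-0.99886968 -0.01086251 -0.04627495]
 [ 0.04638669 -0.0102704  -0.99887076]] [ -91.94774491  496.73961596 1297.54371994]
0.1 [-3.08435307e+00 -5.89657063e-01  4.10638286e-04] [ 230.38010401 -580.4324198   222.00169159] 18.700000000000003
```

View pics/top0.png

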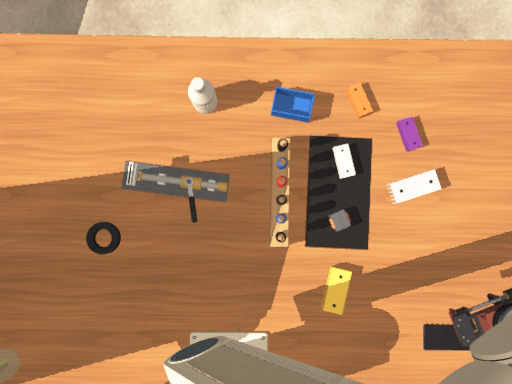

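View pics/side0.png

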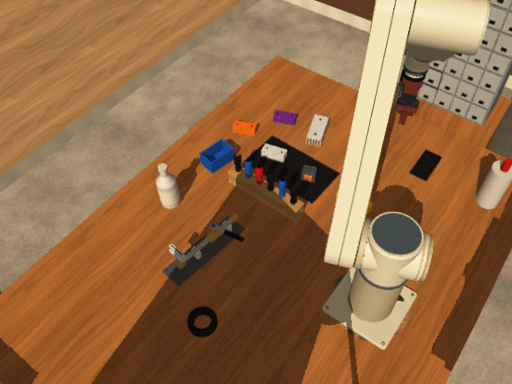

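Candidates in the top view are white at (345,160) on the mat, white at (415,186) off the mat, and orange, purple and yellow ones. The smaller white one on the mat fits. I'll confirm it in an enlarged crop alongside the station.

```bash
cat > h.py <<'E'
import numpy as np, cv2, pickle
def K(m):
    f=m["frame"].shape[0]/2/np.tan(np.radians(m["fov_y"]/2)); return np.array([[f,0,m["cx"]],[0,f,m["cy"]],[0,0,1]])
def px(m,P):
    return cv2.projectPoints(np.atleast_2d(np.float64(P)),cv2.Rodrigues(np.array(m["R"]))[0],np.float64(m["t"]),K(m),np.float64(m["distortion"]))[0][:,0]
def ray(m,uv,z):
    n=cv2.undistortPoints(np.float64(uv).reshape(-1,1,2),K(m),np.float64(m["distortion"]))[:,0]
    R=np.array(m["R"]);d=np.c_[n,np.ones(len(n))]@R; c=-R.T@np.array(m["t"])
    return c+d*((z-c[2])/d[:,2])[:,None]
E
python3 - <<'E'
from h import *
d=pickle.load(open("im0.pkl","rb")); f=d["top"]["frame"]
a=cv2.resize(f[130:250,265:465],None,fx=4,fy=4,interpolation=cv2.INTER_CUBIC)[:300]
a=cv2.resize(f[130:205,265:465],None,fx=4,fy=4,interpolation=cv2.INTER_CUBIC)
b=cv2.resize(f[152:227,115:240],(500,300),interpolation=cv2.INTER_CUBIC)
b=np.hstack([b,cv2.resize(f[135:250,265:300][:, :],(91,300)),np.zeros((300,209,3),np.uint8)])
cv2.imwrite("pics/crop.png",np.vstack([a,b]))
E
```

```text
(no output)
```

View pics/crop.png

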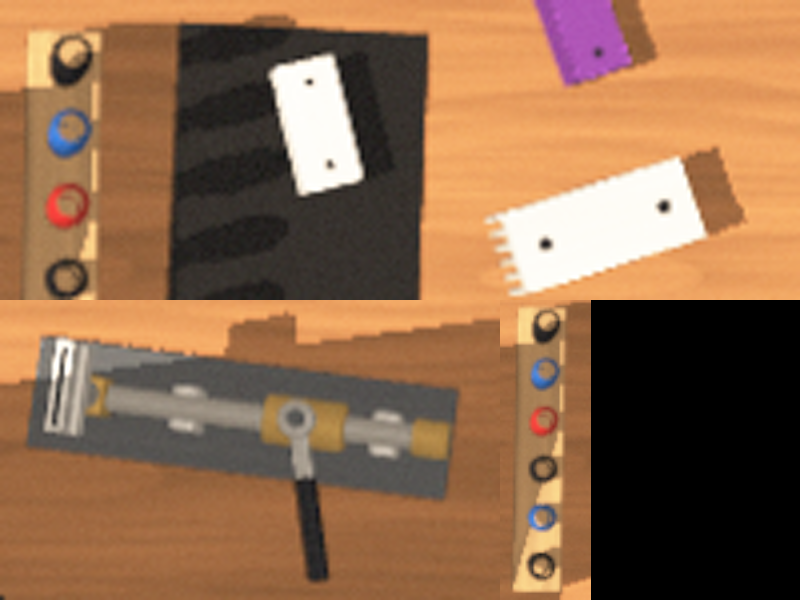

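The white one at (344,161) on the mat is shorter than the one at (415,186), so it is the heat sink. The station's plate, stem, lever and nozzle lip are all clear in the crop. Next I compute poses.

```bash
cat > fit.py <<'E'
from h import *
from scipy.optimize import least_squares
d=pickle.load(open("im0.pkl","rb")); T=d["top"]; S=d["side"]
def up(p,o): return (np.float64(p)+.5)/4-.5+np.array(o)
def tf(q,P): 
    c,s=np.cos(q[2]),np.sin(q[2]); P=np.float64(P); return np.c_[P[:,:2]@np.array([[c,s],[-s,c]])+q[:2],P[:,2]]
def fit(P,uv,q0):
    r=least_squares(lambda q:(px(T,tf(q,P))-uv).ravel(),q0,loss="soft_l1"); print(np.round(r.x,3),"rms",np.round(r.fun.reshape(-1,2),1).tolist()); return r.x
hs=up([[270,72],[332,53],[364,180],[300,196]],(265,130)); print("hs corners",ray(T,hs,33)[:,:2].round())
H=fit([[45,20,33],[45,-20,33],[-45,-20,33],[-45,20,33]],hs,[700,-150,0.2])
st=up([[42,36],[458,88],[444,198],[28,146],[296,118]],(115,152)); print("st",ray(T,st[:4],8)[:,:2].round())
# plate y extent unknown: use width edges + length; estimate by rays
lv=up([[306,180],[318,279]],(115,152)); print("lever",ray(T,lv,91)[:,:2].round(1)); print("stem",ray(T,st[4:],78).round(1))
noz=up([[63,40],[54,130]],(115,152)); print("lip",ray(T,noz,120).round(1))
r=ray(T,[[274,138],[290,138],[288,246],[271,246]],60); print("rack",r[:,:2].round())
h=ray(T,[[283,144],[281,237]],150); print("handles",h[:,:2].round())
E
python3 fit.py
```

```text
hs corners [[ 627. -289.]
 [ 641. -332.]
 [ 552. -355.]
 [ 540. -310.]]
[ 5.89750e+02 -3.21427e+02  2.57000e-01] rms [[0.7, -0.4], [-1.0, 0.9], [-0.9, 0.1], [1.3, -0.4]]
st [[586. 297.]
 [553.   1.]
 [474.  10.]
 [508. 305.]]
lever [[482.8  96.8]
 [417.1  87.7]]
stem [[525. 106.  78.]]
lip [[571.1 251.9 120. ]
 [512.4 256.4 120. ]]
rack [[ 648. -124.]
 [ 648. -168.]
 [ 352. -165.]
 [ 352. -118.]]
handles [[ 618. -143.]
 [ 381. -140.]]
```

```bash
cat > go.py <<'E'
import sys,numpy as np
from scipy.spatial.transform import Rotation as Ro
from workcell import sensors
# target x y z yaw : prints pure turn, then shift in turned tool frame
x,y,z,w=map(float,sys.argv[1:5]); o=sensors.get_obs(); R=Ro.from_rotvec(o["orientation"])
c,s=np.cos(w),np.sin(w); G=Ro.from_matrix(np.array([[c,s,0],[s,-c,0],[0,0,-1]]))
D=np.array([x,y,z])-o["ee_pos"]
print("t",round(o["t"],2),"pos",np.round(o["ee_pos"],1),"turn",(R.inv()*G).as_rotvec().round(3),"shift",G.inv().apply(D).round(1),"w",round(o["width"],1),"gf",round(o["grasp_force"],1),"F",np.round(o["ft_force"],1),"q",np.round(o["qpos"],2))
E
python3 go.py 448 94 160 0.155
```

```text
t 0.1 pos [ 230.4 -580.4  222. ] turn [-0.001  0.     0.223] shift [ 319.1 -632.8   62. ] w 88.0 gf 0.0 F [ 0.7  0.4 -0.1] q [-1.21  0.42  1.63 -0.    1.09 -0.02]
```

```bash
python3 -m handwheel '[[0,0,0,0,0,0.11,0],[0,0,0,0,0,0.11,0],[26,-52,0,0,0,0,0],[26,-52,0,0,0,0,0],[26,-52,0,0,0,0,0],[26,-52,0,0,0,0,0],[26,-52,0,0,0,0,0],[26,-52,0,0,0,0,0],[26,-52,0,0,0,0,0],[26,-52,0,0,0,0,0]]'; python3 go.py 448 94 160 0.155
```

```text
t: 1.35
ee_pos: [370.8, -135.6, 222.7]
orientation: [3.132, 0.247, 0.001]
ft_force: [1.4, -1.1, 0.4]
width: 87.7
grasp_force: 0.0
t 1.35 pos [ 370.8 -135.6  222.7] turn [ 0.    -0.     0.002] shift [ 111.8 -214.9   62.7] w 87.7 gf 0.0 F [ 1.4 -1.1  0.4] q [-0.38  0.07  2.11  0.    0.96  1.03]
```

```bash
python3 -m handwheel '[[27,-52,0,0,0,0,0],[27,-52,0,0,0,0,0],[27,-52,30,0,0,0,0],[20,-30,30,0,0,0,0],[0,0,0,0,0,0,0],[0,0,0,0,0,0,0]]'; python3 go.py 448 94 160 0.155
python3 - <<'E'
from h import *
from workcell import viewer
d={n:viewer.get_image(n) for n in("top","side")}; pickle.dump(d,open("im1.pkl","wb"))
a=cv2.resize(d["top"]["frame"][145:245,115:248],(798,600),interpolation=cv2.INTER_CUBIC)
b=cv2.resize(d["side"]["frame"][190:310,140:300],(800,600),interpolation=cv2.INTER_CUBIC); cv2.imwrite("pics/s1.png",b); cv2.imwrite("pics/t1.png",a)
E
```

```text
t: 2.1
ee_pos: [439.8, 59.1, 164.2]
orientation: [3.132, 0.248, -0.001]
ft_force: [-0.2, 0.1, 1.3]
width: 87.7
grasp_force: 0.0
t 2.1 pos [439.8  59.1 164.2] turn [0.    0.001 0.003] shift [ 13.5 -33.2   4.2] w 87.7 gf 0.0 F [-0.2  0.1  1.3] q [ 0.11  0.25  2.06 -0.    0.83  1.52]
```

View pics/s1.png

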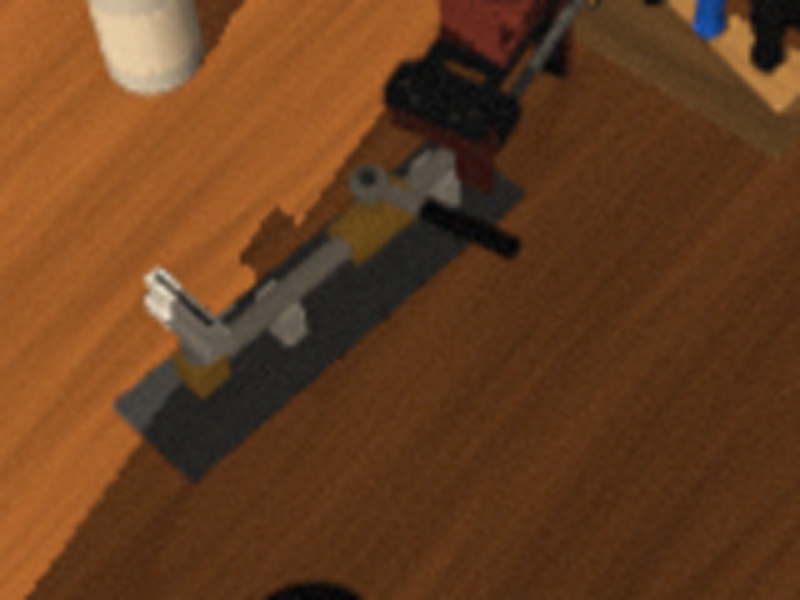

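The side view shows the stem at crop (368,182), the sleeve from (425,210) to (515,243), and the slot from about (158,272) to (214,320). I'll cross-check these.

Run:
```python
from h import *
d=pickle.load(open("im1.pkl","rb"));S=d["side"]
f=lambda p:(np.float64(p)+.5)/5-.5+np.array((140,190))
print(ray(S,f([[368,180],]),78).round(1), ray(S,f([[428,210],[514,243]]),86).round(1),ray(S,f([[158,272],[214,320]]),120).round(1))
print("plate",ray(S,f([[115,404],[195,482],[523,192]]),8).round(1))
# predicted from top
y=-.113;c,s=np.cos(y),np.sin(y)
w=lambda p,z:[525+c*p[0]-s*p[1],106+s*p[0]+c*p[1],z]
print("pred px crop:",((px(S,[w((0,0),78),w((-30,150),120),w((30,150),120),w((-40,197),8),w((40,197),8),w((-40,-103),8)])-(140,190)+.5)*5-.5).round(0))
```

```text
[[529.1 101.4  78. ]] [[479.2 100.   86. ]
 [419.7  87.1  86. ]] [[567.9 249.9 120. ]
 [517.1 254.6 120. ]]
plate [[584.  298.9   8. ]
 [504.9 309.    8. ]
 [473.2  13.4   8. ]]
pred px crop: [[368. 188.]
 [216. 329.]
 [151. 271.]
 [195. 477.]
 [113. 400.]
 [527. 186.]]
```

```bash
python3 -m handwheel '[[12,-33,0,0,0,-0.015,0],[0,0,40,0,0,0,0],[0,0,30,0,0,0,0],[0,0,25,0,0,0,0],[0,0,0,0,0,0,0],[0,0,0,0,0,0,0]]'; python3 go.py 448 93 66 0.17
```

```text
t: 2.95
ee_pos: [447.6, 93.4, 70.3]
orientation: [-3.13, -0.269, -0.003]
ft_force: [-0.2, -0.3, 0.4]
width: 87.8
grasp_force: 0.0
t 2.95 pos [447.6  93.4  70.3] turn [-0.    -0.002  0.002] shift [0.3 0.5 4.3] w 87.8 gf 0.0 F [-0.2 -0.3  0.4] q [0.18 0.44 2.09 0.   0.61 1.58]
```

```bash
python3 -m handwheel '[[0,0,4,0,0,0,0],[0,0,0,0,0,0,1],[0,0,0,0,0,0,1],[0,0,0,0,0,0,1],[0,0,0,0,0,0,1],[0,0,0,0,0,0,1],[0,0,0,0,0,0,1],[0,0,0,0,0,0,1]]'; python3 go.py 448 93 66 0.17
```

```text
t: 3.95
ee_pos: [446.8, 93.8, 65.2]
orientation: [-3.13, -0.271, 0.0]
ft_force: [-0.3, -0.0, -0.0]
width: 20.9
grasp_force: 0.0
t 3.95 pos [446.8  93.8  65.2] turn [-0.     0.     0.003] shift [ 1.   1.  -0.8] w 20.9 gf 0.0 F [-0.3 -0.  -0. ] q [0.18 0.45 2.09 0.   0.6  1.58]
```

```bash
python3 -m handwheel '[[0,0,0,0,0,0,1],[0,0,0,0,0,0,1],[0,0,0,0,0,0,1]]'; python3 go.py 464 57.4 66 0.672
```

```text
t: 4.32
ee_pos: [446.7, 93.9, 65.2]
orientation: [-3.13, -0.271, 0.0]
ft_force: [-0.8, 1.3, 1.0]
width: 13.8
grasp_force: 30.0
t 4.33 pos [446.7  93.9  65.2] turn [-0.     0.    -0.499] shift [-9.2 39.3 -0.8] w 13.8 gf 30.0 F [-0.8  1.3  1. ] q [0.18 0.45 2.09 0.   0.6  1.58]
```

```bash
python3 -m handwheel '[[0.15,4.9,0,0,0,-0.0625,1],[0.15,4.9,0,0,0,-0.0625,1],[0.15,4.9,0,0,0,-0.0625,1],[0.15,4.9,0,0,0,-0.0625,1],[0.15,4.9,0,0,0,-0.0625,1],[0.15,4.9,0,0,0,-0.0625,1],[0.15,4.9,0,0,0,-0.0625,1],[0.15,4.9,0,0,0,-0.0625,1],[0,0,0,0,0,0,1],[0,0,0,0,0,0,1]]'; python3 go.py 464 57.4 66 0.672
```

```text
t: 5.58
ee_pos: [462.6, 58.2, 65.2]
orientation: [2.966, 1.035, -0.0]
ft_force: [0.3, -5.2, -0.5]
width: 13.6
grasp_force: 30.0
t 5.58 pos [462.6  58.2  65.2] turn [ 0.     0.    -0.001] shift [ 0.6  1.5 -0.8] w 13.6 gf 30.0 F [ 0.3 -5.2 -0.5] q [ 0.1   0.46  2.07 -0.    0.61  1.  ]
```

```bash
python3 -m handwheel '[[0,1,0,0,0,0,1],[0,0,0,0,0,0,1],[0,0,0,0,0,0,0],[0,0,0,0,0,0,0],[0,0,0,0,0,0,0],[0,0,0,0,0,0,0],[0,0,0,0,0,0,0],[0,0,0,0,0,0,0]]';  python3 go.py 464 57.4 66 0.672; python3 -m handwheel '[[0,0,0,0,0,0,0],[0,0,-40,0,0,0,0],[0,0,-60,0,0,0,0],[0,0,-60,0,0,0,0],[50,20,0,0,0,0,0],[50,20,0,0,0,0,0],[0,60,0,0,0,0,0],[0,60,0,0,0,0,0]]'; python3 go.py 589 -321 150 0.257;  python3 - <<'E'
from h import *
from workcell import viewer
d={n:viewer.get_image(n) for n in("top","side")}; pickle.dump(d,open("im2.pkl","wb"))
a=cv2.resize(d["top"]["frame"][152:227,115:215],(800,600),interpolation=cv2.INTER_CUBIC); cv2.imwrite("pics/t2.png",a)
E
```

```text
t: 6.58
ee_pos: [463.4, 57.7, 65.2]
orientation: [-2.966, -1.037, -0.0]
ft_force: [0.0, -0.5, -0.1]
width: 70.3
grasp_force: 0.0
t 6.58 pos [463.4  57.7  65.2] turn [-0.    -0.     0.001] shift [ 0.3  0.6 -0.8] w 70.3 gf 0.0 F [ 0.  -0.5 -0.1] q [0.1  0.46 2.07 0.   0.61 1.  ]
t: 7.58
ee_pos: [642.4, -5.5, 225.1]
orientation: [-2.964, -1.04, 0.0]
ft_force: [0.4, 0.5, -0.6]
width: 87.9
grasp_force: 0.0
t 7.58 pos [642.4  -5.5 225.1] turn [-0.    -0.     0.418] shift [-131.9  291.6   75.1] w 87.9 gf 0.0 F [ 0.4  0.5 -0.6] q [-0.03  0.45  1.59  0.    1.11  0.87]
```

View pics/t2.png

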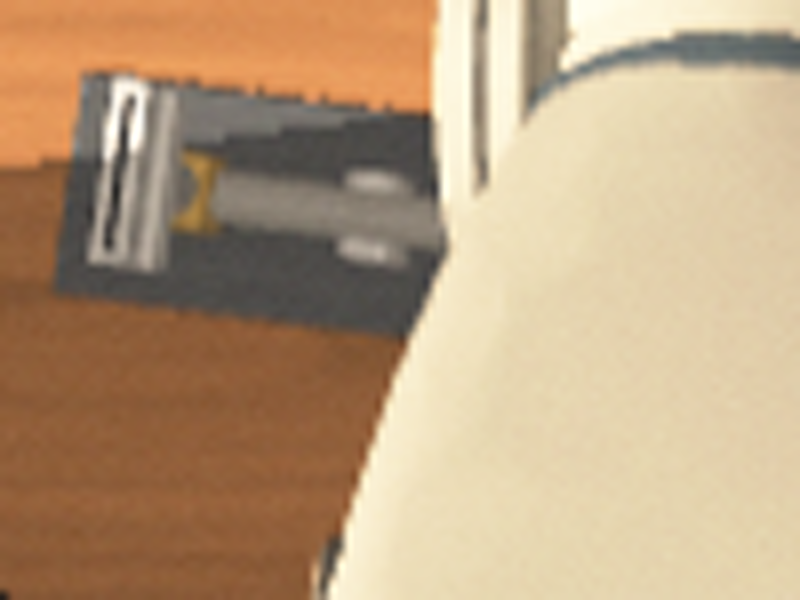

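The lip's white frame spans crop (113,78) to (125,265), with its centre near (119,172). The arm hides the lever, so I'll check it once I'm clear, over the heat sink.

```bash
python3 -m handwheel '[[0,0,0,0,0,0.14,0],[0,0,0,0,0,0.14,0],[0,0,0,0,0,0.138,0],[-26,58,0,0,0,0,0],[-26,58,0,0,0,0,0],[-26,58,0,0,0,0,0],[-26,58,0,0,0,0,0],[-26,58,0,0,0,0,0],[0,0,0,0,0,0,0],[0,0,0,0,0,0,0]]'; python3 go.py 589 -321 150 0.257;  python3 - <<'E'
from h import *
from workcell import viewer
d={n:viewer.get_image(n) for n in("top","side")}; pickle.dump(d,open("im3.pkl","wb"))
a=cv2.resize(d["top"]["frame"][152:227,115:240],(800,480),interpolation=cv2.INTER_CUBIC); cv2.imwrite("pics/t3.png",a)
f=lambda p:(np.float64(p)+.5)/8-.5+np.array((115,152))
print(ray(d["top"],f([[113,78],[150,82],[125,265],[88,262],[119,172]]),120).round(1))
E
```

```text
t: 8.93
ee_pos: [589.1, -312.5, 224.8]
orientation: [-3.115, -0.398, 0.001]
ft_force: [0.8, 0.4, 0.4]
width: 87.3
grasp_force: 0.0
t 8.93 pos [ 589.1 -312.5  224.8] turn [-0.001  0.    -0.003] shift [-2.2  8.2 74.8] w 87.3 gf 0.0 F [0.8 0.4 0.4] q [-0.51  0.48  1.53  0.    1.13  0.81]
[[571.9 256.3 120. ]
 [570.7 244.3 120. ]
 [511.  251.  120. ]
 [511.8 263.  120. ]
 [541.3 253.7 120. ]]
```

View pics/t3.png

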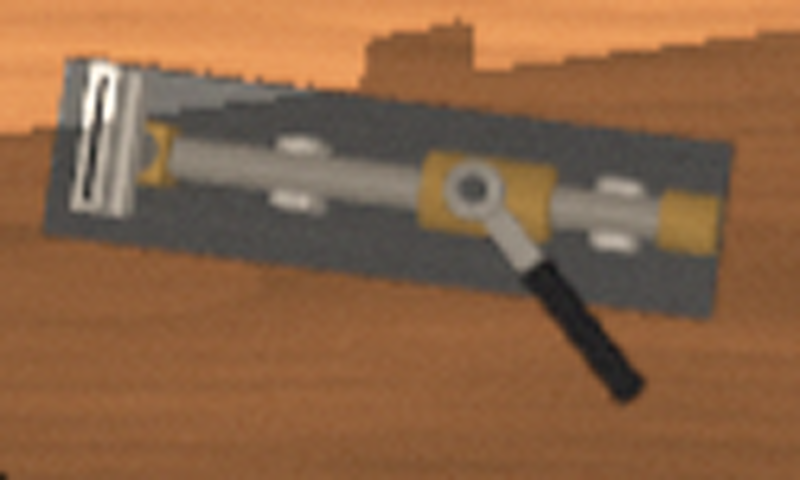

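The lip measures 60 × 12 mm, centred at (541.3, 253.7). The lever runs from the stem at crop (473,188) to its end at (628,390).

```bash
python3 - <<'E'
from h import *
d=pickle.load(open("im3.pkl","rb"));T=d["top"]
f=lambda p:(np.float64(p)+.5)/6.4-.5+np.array((115,152))
p=ray(T,f([[473,188],[540,270],[628,390]]),89);print(p.round(1))
for a,b in((0,2),(1,2),(0,1)): v=p[a]-p[b]; print(np.degrees(np.arctan2(v[1],v[0])+.113))
E
python3 go.py 589.5 -321.5 8 0.257
```

```text
[[524.7 104.8  89. ]
 [490.7  76.3  89. ]
 [441.1  38.9  89. ]]
44.716576200362724
43.4811664434639
46.44915725181789
t 9.03 pos [ 589.6 -311.6  225.1] turn [-0.001  0.    -0.001] shift [ -2.7   9.6 217.1] w 87.9 gf 0.0 F [ 0.6 -0.5 -0.2] q [-0.5   0.48  1.53  0.    1.13  0.81]
```

The valve is at about 45°. Now I descend on the heat sink.

```bash
python3 -m handwheel '[[-2.7,9.6,40,0,0,0,0],[0,0,55,0,0,0,0],[0,0,50,0,0,0,0],[0,0,40,0,0,0,0],[0,0,20,0,0,0,0],[0,0,0,0,0,0,0],[0,0,0,0,0,0,0],[0,0,0,0,0,0,0]]'; python3 go.py 589.5 -321.5 8 0.257
```

```text
t: 10.02
ee_pos: [590.5, -323.9, 22.2]
orientation: [3.114, 0.399, 0.004]
ft_force: [-0.2, 1.0, 0.4]
width: 87.8
grasp_force: 0.0
t 10.03 pos [ 590.5 -323.9   22.2] turn [ 0.002 -0.002 -0.002] shift [-0.3 -2.5 14.2] w 87.8 gf 0.0 F [-0.2  1.   0.4] q [-0.52  0.74  1.6   0.    0.79  0.8 ]
```

```bash
python3 -m handwheel '[[0,-1.5,8,0,0,0,0],[0,0,5,0,0,0,0],[0,0,0,0,0,0,0],[0,0,0,0,0,0,1],[0,0,0,0,0,0,1],[0,0,0,0,0,0,1],[0,0,0,0,0,0,1],[0,0,0,0,0,0,1],[0,0,0,0,0,0,1],[0,0,0,0,0,0,1]]'; python3 go.py 589.5 -321.5 8 0.257
```

```text
t: 11.28
ee_pos: [588.9, -321.9, 7.3]
orientation: [3.116, 0.399, 0.0]
ft_force: [-0.2, 0.2, 1.1]
width: 40.2
grasp_force: 30.0
t 11.28 pos [ 588.9 -321.9    7.3] turn [ 0.    -0.    -0.002] shift [ 0.7 -0.2 -0.7] w 40.2 gf 30.0 F [-0.2  0.2  1.1] q [-0.52  0.76  1.61 -0.    0.77  0.8 ]
```

```bash
python3 -m handwheel '[[0,0,0,0,0,0,1],[0,0,-10,0,0,0,1],[0,0,-25,0,0,0,1],[0,0,-40,0,0,0,1],[0,0,-50,0,0,0,1],[0,0,-50,0,0,0,1],[0,0,-40,0,0,0,1],[0,0,-20,0,0,0,1],[0,0,0,0,0,0,1]]'; python3 go.py 541.3 253.7 240 -0.113
python3 - <<'E'
from h import *
from workcell import viewer
d={n:viewer.get_image(n) for n in("top","side")}; pickle.dump(d,open("im4.pkl","wb"))
cv2.imwrite("pics/s4.png",cv2.resize(d["side"]["frame"][90:210,230:390],(800,600),interpolation=cv2.INTER_CUBIC))
E
```

```text
t: 12.4
ee_pos: [589.3, -322.1, 243.4]
orientation: [3.115, 0.399, 0.003]
ft_force: [-0.1, 0.1, -1.7]
width: 39.7
grasp_force: 30.0
t 12.4 pos [ 589.3 -322.1  243.4] turn [ 0.001 -0.002  0.368] shift [-112.6 -566.7    3.4] w 39.7 gf 30.0 F [-0.1  0.1 -1.7] q [-0.52  0.47  1.5  -0.    1.17  0.8 ]
```

View pics/s4.png

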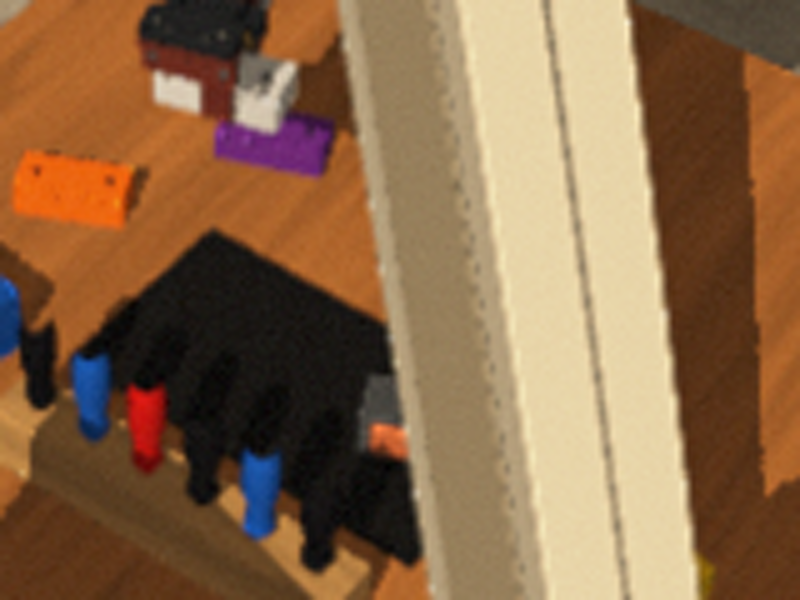

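The heat sink is held: white shows on both sides of the finger near crop (180,90) and (265,95), and the mat is empty. I'll carry it over the rack with its underside at about 239 mm.

```bash
python3 -m handwheel '[[0,0,0,0,0,0.06,1],[0,0,0,0,0,0.12,1],[0,0,0,0,0,0.12,1],[0,0,0,0,0,0.068,1],[-2,-10,0,0,0,0,1],[-5,-25,0,0,0,0,1],[-8,-40,0,0,0,0,1],[-8,-40,0,0,0,0,1],[-8,-40,0,0,0,0,1],[-8,-40,0,0,0,0,1]]' >/dev/null;  python3 -m handwheel '[[-8,-40,0,0,0,0,1],[-8,-40,0,0,0,0,1],[-8,-40,0,0,0,0,1],[-8,-40,0,0,0,0,1],[-8,-40,0,0,0,0,1],[-8,-40,0,0,0,0,1],[-8,-40,0,0,0,0,1],[-6,-30,0,0,0,0,1],[-3,-15,0,0,0,0,1],[0,0,0,0,0,0,1]]' >/dev/null; python3 go.py 541.3 253.7 180 -0.113
```

```text
t 15.0 pos [543.5 207.5 242. ] turn [0.    0.    0.002] shift [ -7.4 -45.7  62. ] w 40.1 gf 30.0 F [ 0.8 -0.6 -2.2] q [ 0.34  0.34  1.71 -0.    1.09  2.03]
```

```bash
python3 -m handwheel '[[-3,-20,0,0,0,0,1],[-3,-18,10,0,0,0,1],[-1,-7,25,0,0,0,1],[0,0,20,0,0,0,1],[0,0,10,0,0,0,1],[0,0,0,0,0,0,1],[0,0,0,0,0,0,1],[0,0,0,0,0,0,1]]' >/dev/null; python3 go.py 541.3 253.7 134.3 -0.113
python3 - <<'E'
from h import *
from workcell import viewer
d={n:viewer.get_image(n) for n in("top","side")}; pickle.dump(d,open("im5.pkl","wb"))
u=px(d["top"],[[541,254,190]])[0].astype(int);v=px(d["side"],[[541,254,160]])[0].astype(int);print(u,v)
c=lambda f,p:cv2.resize(f[p[1]-30:p[1]+30,p[0]-20:p[0]+20],(400,600),interpolation=cv2.INTER_CUBIC)
print(u-[20,30],v-[20,30])
cv2.imwrite("pics/c5.png",np.hstack([c(d["top"]["frame"],u),c(d["side"]["frame"],v)]))
E
```

```text
t 16.0 pos [543.  252.2 178. ] turn [-0.001 -0.001 -0.   ] shift [-1.8 -1.3 43.7] w 40.1 gf 30.0 F [-1.2 -0.1 -1.8] q [ 0.41  0.44  1.72 -0.    0.98  2.1 ]
[121 170] [174 242]
[101 140] [154 212]
```

View pics/c5.png

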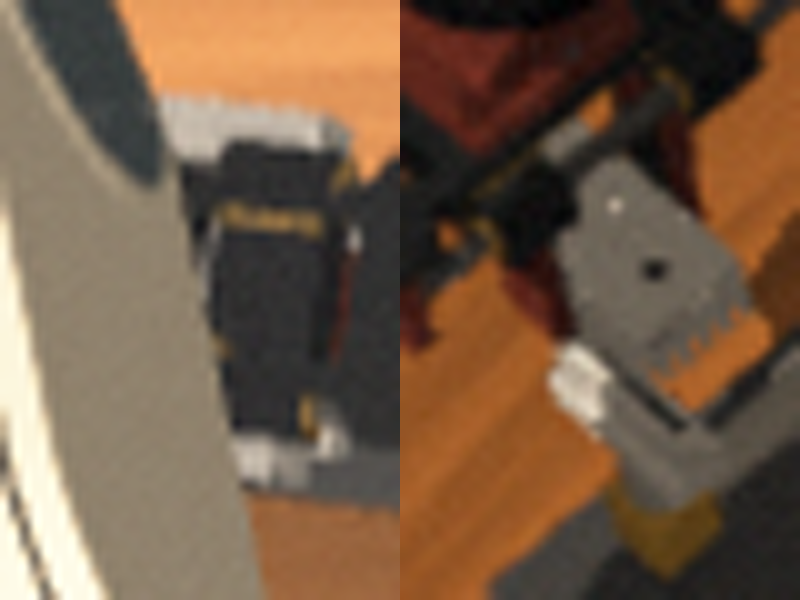

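Run:
```python
from h import *
d=pickle.load(open("im5.pkl","rb"))
y=-.113;c,s=np.cos(y),np.sin(y)
b=178-4.3
for o in(0,):
    P=[[543+c*(a+o)-s*e,252.2+s*(a+o)+c*e,z] for a in(-45,45) for e in(-20,20) for z in(b,b+30)]
    A=((px(d["top"],P)-[101,140]+.5)*10-.5).round();B=((px(d["side"],P)-[154,212]+.5)*10-.5).round()+[400,0]
    k=0
    for a in(-45,45):
        for e in(-20,20):
            for z in(0,30): print(a,e,z,A[k],B[k]);k+=1
```

```text
-45 -20 0 [292. 498.] [756. 322.]
-45 -20 30 [258. 492.] [743. 267.]
-45 20 0 [131. 478.] [653. 408.]
-45 20 30 [ 93. 471.] [638. 354.]
45 -20 0 [341. 140.] [558. 148.]
45 -20 30 [309. 123.] [542.  92.]
45 20 0 [181. 120.] [455. 230.]
45 20 30 [144. 103.] [438. 174.]
```

```bash
cat > ov.py <<'E'
from h import *
import sys
def ov(d,tx,ty,b,out,v0=(168,230)):
    y=-.113;c,s=np.cos(y),np.sin(y); W=lambda X,Y,a,e,z:[X+c*a-s*e,Y+s*a+c*e,z]
    S=d["side"]; f=S["frame"]; x0,y0=v0; k=16
    im=cv2.resize(f[y0:y0+37,x0:x0+25],(400,592),interpolation=cv2.INTER_CUBIC); raw=im.copy()
    q=lambda P:np.int32(((px(S,P)-v0+.5)*k-.5).round()).reshape(-1,1,2)
    box=lambda X,Y,l,w,z:[W(X,Y,a,e,z) for a,e in((-l,-w),(-l,w),(l,w),(l,-w))]
    for z in(b,b+30): cv2.polylines(im,[q(box(tx,ty,45,20,z))],True,(0,255,0),1)
    cv2.polylines(im,[q(box(541.3,253.7,30,6,120))],True,(0,0,255),1)
    cv2.imwrite(out,np.hstack([raw,im]))
E
python3 - <<'E'
from ov import *
ov(pickle.load(open("im5.pkl","rb")),543,252.2,173.7,"pics/o5.png")
E
```

```text
(no output)
```

View pics/o5.png

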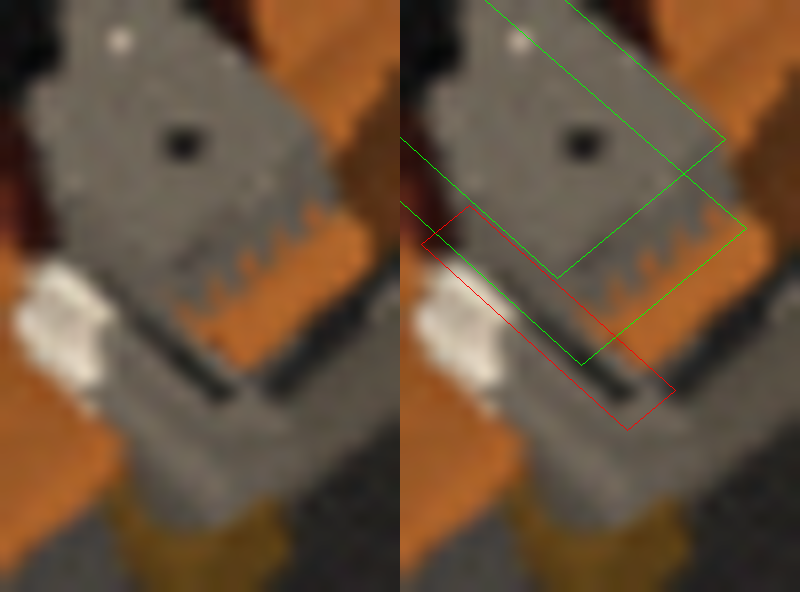

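The lip overlay fits. The thin fin tips blur into the orange, so I'll fit the held heat sink's offset and tilt by soft rendering, numerically.

```bash
cat > fitp.py <<'E'
from h import *
from scipy.optimize import minimize
def run(fn,X,Y,b,noz=(541.3,253.7)):
    S=pickle.load(open(fn,"rb"))["side"]; x0,y0,w,h=168,230,25,37;k=16
    f=S["frame"][y0:y0+h,x0:x0+w].astype(float); g=(f[...,2]-f[...,0])/f.sum(2); bg=np.percentile(g,90); A=np.clip(1-g/bg,0,1)
    y=-.113;c,s=np.cos(y),np.sin(y)
    uu,vv=np.meshgrid(np.arange(w),np.arange(h))
    # end region of the near end, above the nozzle
    m=(uu>=11)&(vv>=6)&(uu<=22)&(vv<=22)&(vv*16<350)&((vv*16-300)<(uu*16-185)*0.9)
    def ren(p,tf=2.0,tb=8.):
        dx,dz,pi=p; im=np.zeros((h*k,w*k),np.uint8)
        bx=[(-20,20,30-tb,30)]+[(e-tf/2,e+tf/2,0,30) for e in np.linspace(-20+tf/2,20-tf/2,6)]
        for e0,e1,z0,z1 in bx:
            P=[]
            for a in(-45,45):
                for e in(e0,e1):
                    for z in(z0,z1):
                        l=dx+a*np.cos(pi)+(z-22)*np.sin(pi); q=22+dz-a*np.sin(pi)+(z-22)*np.cos(pi)
                        P.append([X+c*l-s*e,Y+s*l+c*e,b+q])
            u=((px(S,P)-(x0,y0)+.5)*k-.5)
            cv2.fillConvexPoly(im,cv2.convexHull(np.float32(u)).round().astype(np.int32),255)
        return cv2.GaussianBlur(im,(0,0),k*.5).reshape(h,k,w,k).mean((1,3))/255
    for tf in(1.5,2.,3.):
      for tb in(6.,10.):
        r=minimize(lambda p:((ren(p,tf,tb)-A)[m]**2).mean(),[0,0,0],method="Nelder-Mead",options=dict(initial_simplex=[[0,0,0],[4,0,0],[0,4,0],[0,0,.12]]))
        r2=minimize(lambda p:((ren([p[0],p[1],0],tf,tb)-A)[m]**2).mean(),[0,0],method="Nelder-Mead",options=dict(initial_simplex=[[0,0],[4,0],[0,4]]))
        print(tf,tb,r.x.round(2),round(r.fun,4),"| level",r2.x.round(2),round(r2.fun,4),"zero",round(((ren([0,0,0],tf,tb)-A)[m]**2).mean(),4))
if __name__=="__main__": run("im5.pkl",543,252.2,173.7)
E
python3 fitp.py
```

```text
1.5 6.0 [1.64 1.5  0.06] 0.06 | level [1.35 3.04] 0.0603 zero 0.0734
1.5 10.0 [1.66 1.48 0.06] 0.06 | level [1.34 3.03] 0.0603 zero 0.0734
2.0 6.0 [2.52 0.75 0.08] 0.0602 | level [1.51 3.71] 0.0607 zero 0.0805
2.0 10.0 [2.42 0.86 0.08] 0.0602 | level [1.48 3.83] 0.0607 zero 0.0805
3.0 6.0 [ 3.75 -1.83  0.2 ] 0.0617 | level [1.98 4.81] 0.0626 zero 0.0956
3.0 10.0 [ 3.74 -1.79  0.2 ] 0.0617 | level [1.98 4.81] 0.0626 zero 0.0956
```

The heat sink sits about +1.4 mm along the tool's x, and level is consistent with the fit. Now I lower it with that offset corrected.

```bash
python3 -m handwheel '[[-3,-1.5,10,0,0,0,1],[0,0,15,0,0,0,1],[0,0,10,0,0,0,1],[0,0,3,0,0,0,1],[0,0,0,0,0,0,1],[0,0,0,0,0,0,1],[0,0,0,0,0,0,1]]' >/dev/null; python3 go.py 540 253.9 133.8 -0.113
```

```text
t 16.98 pos [539.9 254.  139.6] turn [-0.    -0.001 -0.   ] shift [0.1 0.1 5.8] w 39.8 gf 30.0 F [-0.2 -0.6 -1.8] q [0.42 0.49 1.75 0.   0.9  2.1 ]
```

```bash
python3 -m handwheel '[[0,0,3,0,0,0,1],[0,0,2.5,0,0,0,1],[0,0,0,0,0,0,1],[0,0,0,0,0,0,1],[0,0,0,0,0,0,1]]' >/dev/null; python3 go.py 540 253.9 133.8 -0.113
python3 - <<'E'
from ov import *
from workcell import viewer
d={n:viewer.get_image(n) for n in("top","side")}; pickle.dump(d,open("im6.pkl","wb"))
ov(d,541.3,253.9,129.8,"pics/o6.png")
E
```

```text
t 17.6 pos [539.7 253.9 133.8] turn [-0. -0. -0.] shift [ 0.3 -0.  -0. ] w 39.9 gf 30.0 F [ 0.4 -0.8 -2.3] q [ 0.42  0.49  1.75 -0.    0.89  2.1 ]
```

View pics/o6.png

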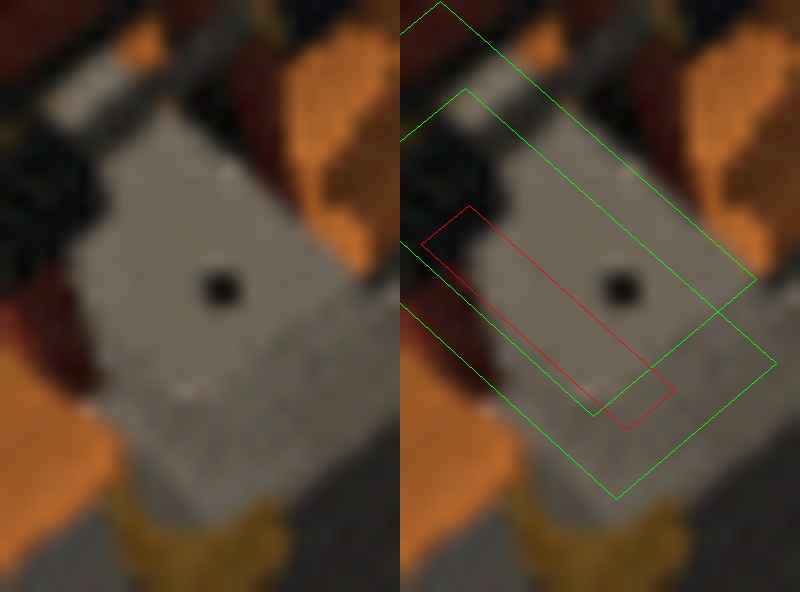

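The held heat sink's top edge matches the model overlay (corner near (355,275)), and the force reading shows only its weight. I'm handing the job in.

```bash
python3 -c "
from workcell import ctrl
print(ctrl.close_job())"
```

```text
the job is handed in; nothing more can be done
None
```

The job is handed in at about 18 s of the 64 s: the valve measures about 45° open, and the heat sink was carried over the rack and is held level about 10 mm above the nozzle (centred to within a few mm by the images), with no contact force seen.

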